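# Set up the craft-table monopod and hold it extended

### The arm

A 6-joint arm with a two-finger parallel gripper is mounted at the origin on the work surface. World frame = base frame: x ahead of the robot, y to its left, z up, the work surface at z = 0. Lengths are in mm, angles in rad, forces in N, time in s.
With the tool pointing down it reaches from about 375 to 925 mm from the base axis. Payload 5.7 kg.
Tool frame: the origin (TCP) lies midway between the tips of the shut fingers; the grasp point (between the pads) lies 19 mm behind it; x points along the fingers, z is the direction in which the jaws open and shut, and the axes are right-handed (so a half turn about x gives the same grasp; the last joint's range is limited). The gripper opens to 88 mm and grips with 3 to 60 N. Pads are 20 mm wide; open, the fingers measure 115 mm over their backs; the gripper's body (75 mm by 178 mm) begins 61 mm behind the grasp point.
Start: joints at [1.106, 0.359, 1.51, -0, 1.272, -0.115], TCP at [205.616, 563.632, 198.123] pointing down, gripper open.
Joint ranges: [-2.97, 2.97], [-1.01, 2.36], [0.21, 2.38], [-0.96, 4.11], [0.2, 2.71], [-2.98, 2.98]. Speed limits (rad/s): [2.39, 2.39, 3.14, 3.14, 3.14, 3.14].

### API

Orientations are given as [roll, pitch, yaw] about the fixed x, y, z axes, in that order (R = Rz(yaw) Ry(pitch) Rx(roll)).
In Python, from cell import * gives the robot as it stands.
- The arm moves only by the tool move_arm, never from a script. Its argument "moves" is one flat list of numbers, 7 for each row, row after row: the turn, a rotation vector about the tool's x, y, z in units of 8 degrees (1.0 is 8 degrees), then the shift along the tool's x, y, z in units of 50 mm (1.0 is 50 mm), then the opening in per cent of the stroke, from 0 (shut) to 100 (fully open). In form: [wx, wy, wz, tx, ty, tz, gripper, wx, wy, wz, tx, ty, tz, gripper, ...]. A call has exactly 10 rows; each row is the pose to reach, as a shift and turn from the pose commanded when the call began, along the tool's axes at that moment; what a row does not reach only later rows make up. A row lasts 1/10 s, in which the tool goes at most 50 mm and 8.59 degrees, less where a joint would pass 70% of its speed; a pose out of reach is approached as far as the arm can. A call with a gripper value outside its range is refused whole. The fingers move at their own pace and stop on an object; "grip_force" is the grip in N (left out, the last holds). Time passes only in rows, so rows that repeat a pose let the fingers close, or fill a call up. It gives the time, the measured TCP pose, the force and the opening at its end, in the units of the state.
- sense(): the state, without advancing time (a new reading comes with each control period).
- capture(name): name is "scene" or "side" or "wrist"; returns a dict with "pixels" (480x640x3 uint8, red, green, blue), "depth" (480x640 float32, mm along the optical axis (not along the pixel's ray), 0 where there is no reading), "fov_y" (degrees; the focal length in pixels is half the picture's height over the tangent of half this angle, whatever the lens; pixels are square), "cx", "cy" (the principal point, pixels), "R" (3x3) and "t" (3): a world point X has camera coordinates R X + t. Camera axes: x right, y down, z forward; pixel columns grow to the right and rows downward; lengths in mm; the calibration is good to about 2 mm. A picture is of the moment at which its call begins.
- hand_in(): hands the job in, once; it reports no verdict.
The state is a dict: "t": time; "joint_pos": joint angles; "joint_vel": joint speeds; "effort": joint torques, N m; "tool_pos": TCP position; "eef_rot": TCP orientation; "wrist_force": force on the tool from outside, world axes, zero at the start; "torque": the same for the moment, N m; "opening": finger opening in mm.
Only numpy, scipy, OpenCV 4.12 (cv2) and the standard library are available. Lean on these libraries where they do the work, as an engineer would, in place of code of your own. Each camera call takes 0.05 s, during which the arm holds its last target. There are 200 camera calls.

### The job

Stand the telescopic camera monopod, still retracted, upright and fully home in the hole of the wooden stand. Then squeeze the release button in the side of its head, pull the head straight up past the first stop to the second, and finish while still holding the head there, with the foot of the monopod still fully home in the stand. Leave the other things on the table alone.

Things in the scene. Friction and masses are not known exactly. Their poses are not given: they have to be found in the camera images.
- monopod: The telescopic tabletop monopod, loose, standing upright on the table at the start; 0.6 to 0.85 kg in all. Origin: centre of the underside of its foot; z up along the pole. From the bottom: round rubber foot 44 mm in diameter (36 mm high, lower edge chamfered 3 mm), square aluminium tube 36 mm wide up to 122 mm, square black collar 44 mm wide from 122 to 130 mm, then the bare 17 mm round mast, and the head on top of the mast.
- head (a point): Centre of the monopod's head, a black block fixed to the mast: 36 mm along x, 30 mm along y, 35 mm high; a small pad and screw stub stand 10 mm above it. Same axes as the monopod. 162.5 mm above the foot's underside when retracted. The two x faces are plain: gripped across x the monopod can be carried by its head, locked. The button is in the +y face.
- button_face (a point): Centre of the outer face of the release button, a 20 mm wide, 24 mm high steel pad standing 7.5 mm out of the head's +y face (37.5 mm from the opposite face of the head, 22.5 mm from the head's centre). Squeezing the head between this pad and the opposite (-y) face presses it.
- release (a joint): Travel of the release button, m: 0 out (locked), 0.006 fully pressed; needs about 5 N, springs back when let go. The mast is free while it is pressed more than about 0.005.
- mast (a joint): Extension of the mast, m: 0 retracted, first stop at 0.05, second stop at 0.1 (end of travel). Locked at 0 (1 mm play) until the button is pressed; let go on the way, it catches at the first stop; kept squeezed, it runs through to the second. Friction about 1 N; let go, it sinks up to 50 mm until the catch drops in. Only its own weight (5 to 7 N) keeps the tube down in the socket.
- stand: Heavy wooden stand, fixed to the table: a block 130 x 130 mm, 40 mm high, with one round blind hole in the middle of its top, 48 mm in diameter (mouth chamfered 4 mm), 30 mm deep. Origin: centre of its underside.
- socket_floor (a point): Centre of the floor of the stand's hole, 10 mm above the table, 30 mm below the mouth; z up.
- tape_wide: Bystander: roll of masking tape lying flat, 100 mm across, 30 mm high. Origin: centre of its underside.
- tape_top: Bystander: smaller roll of tape lying flat, 92 mm across, 20 mm high. Origin: centre of its underside.
- paint_bottle: Bystander: plastic paint jar with screw cap, 80 mm across, 170 mm high. Origin: centre of its underside.
- rinse_cup: Bystander: white plastic cup, 72 mm across, 90 mm high. Origin: centre of its underside.
- palette: Bystander: round white paint palette, 180 mm across, 12 mm high. Origin: centre of its underside.
- brush_jar: Bystander: amber glass jar, 72 mm across, 100 mm high, with brushes sticking up to 190 mm. Origin: centre of its underside.
- brush: Bystander: wooden brush about 200 mm long lying flat on the table.

How it is judged (in metres and radians):
On the way, in this order (a step that is already met when the one before it is completed fails the run):
1. the monopod stands upright and fully home in the stand's hole, mast retracted (horizontal distance between monopod and socket_floor below 0.006 m and z of monopod in the frame of socket_floor below 0.006 m and angle between monopod's own z axis and vertical below 0.12 rad and value of joint mast below 0.006 m and value of joint release below 0.003 m), for 0.2 s.
2. the release button is squeezed while the monopod stands retracted in the stand (horizontal distance between monopod and socket_floor below 0.006 m and z of monopod in the frame of socket_floor below 0.006 m and angle between monopod's own z axis and vertical below 0.12 rad and value of joint mast below 0.03 m and value of joint release above 0.0045 m), for 0.05 s.
At the end, for the whole second after the job is handed in: The gripper still holds the monopod (over 1 N) with the mast at its second stop (extension over 92 mm), at rest; the head is over 250 mm above the table; the monopod's weight rests on the stand (over 0.5 N), its foot within 6 mm of the hole's floor and 6 mm of its centre, tilted less than 0.12 rad (horizontal distance between monopod and socket_floor below 0.006 m and z of monopod in the frame of socket_floor below 0.006 m and angle between monopod's own z axis and vertical below 0.12 rad and value of joint mast above 0.092 m and contact force between the fingers and monopod above 1 N and contact force between monopod and stand above 0.5 N and height (world z) of head above 0.25 m and velocity of joint mast below 0.02 m/s and linear speed of monopod below 0.02 m/s); the arm keeps its last pose, push and grip.
It fails at once if a bystander was moved more than 30 mm (distance of any of tape_wide, tape_top, paint_bottle, rinse_cup, palette, brush_jar, brush from where it was at the start of the episode above 0.03 m).
It fails at once if the monopod was tipped over (angle between monopod's own z axis and vertical above 0.6 rad).
It also fails if it takes over 56 s, if anything falls off the work surface, if the arm or the gripper's body presses on something with over 40 N, if the wrist force passes 120 N, or if a joint passes its speed limit or range.

## Working session

There is one attempt and no reset: what is moved stays moved. The work goes in short steps, Python scripts to look and compute and a tool call to move; the robot and the scene stay as the last step left them, time stands still between calls to the robot, and variables do not carry over. Pictures are saved under pics/ and viewed, about 8 in all and at most 12, crops included, and the job is handed in when it is done.

Besides the shell and the picture viewer there is one more tool, called after "Emit:" as name(argument=value, ...) on one line, values as JSON. move_arm: Moves the arm, as the interface text tells. Its arguments: {"type":"object","properties":{"moves":{"type":"array"},"grip_force":{"type":"number"}},"required":["moves"]}

```bash
mkdir -p pics; ls; cat > h.py <<'E'
from cell import *
import numpy as np, cv2
from scipy.spatial.transform import Rotation as Ro
def cap(n,save=None):
    c=capture(n); c["f"]=240/np.tan(np.radians(c["fov_y"])/2)
    if save: cv2.imwrite(f"pics/{save}.png",cv2.cvtColor(c["pixels"],cv2.COLOR_RGB2BGR))
    return c
def cloud(c):
    d=c["depth"]; v,u=np.mgrid[:480,:640]
    P=np.stack([(u-c["cx"])/c["f"]*d,(v-c["cy"])/c["f"]*d,d],-1)
    W=(P-np.array(c["t"]))@np.array(c["R"])
    W[d==0]=np.nan
    return W
def ray(c,u,v,z):
    R=np.array(c["R"]); o=-R.T@np.array(c["t"]); d=R.T@np.array([(u-c["cx"])/c["f"],(v-c["cy"])/c["f"],1])
    return o+d*(z-o[2])/d[2]
def proj(c,X):
    p=np.array(c["R"])@np.array(X)+np.array(c["t"]); return p[:2]/p[2]*c["f"]+[c["cx"],c["cy"]]
E
python3 - <<'E'
from h import *
for n in("scene","side","wrist"):
    c=cap(n,n+"0"); print(n,c["fov_y"],-np.array(c["R"]).T@c["t"],(c["depth"]>0).mean())
    np.savez(n+"0.npz",W=cloud(c),px=c["pixels"])
print(sense())
E
```

```text
pics
scene 49.171707032400576 [1119.31702387  815.83091529  799.71473094] 0.9959505208333334
side 42.25165730836202 [ 166.56451504 -580.67008635  928.0586526 ] 0.9961067708333333
wrist 59.29174046959768 [124.82664219 591.98418558 383.52620514] 0.9959537760416667
{'t': 0.15, 'joint_pos': array([ 1.10588727e+00,  3.59364325e-01,  1.51118668e+00, -1.39170527e-05,
        1.27247038e+00, -1.15117068e-01]), 'joint_vel': array([-0.00123052, -0.00134099, -0.00288405, -0.00014892,  0.00079758,
       -0.00042977]), 'effort': array([ 1.14031857e-04, -5.15755820e+01, -2.71006858e+01,  6.75223209e-02,
        3.06246802e-02, -7.47795161e-05]), 'tool_pos': array([205.38965727, 563.15257863, 197.48686912]), 'eef_rot': array([ 3.03578182,  1.56936753, -2.02639506]), 'wrist_force': array([-0.45319896,  0.20166879, -0.59454491]), 'torque': array([ 0.03299415, -0.04355445, -0.04453553]), 'opening': 87.54913701059691}
```

View pics/scene0.png

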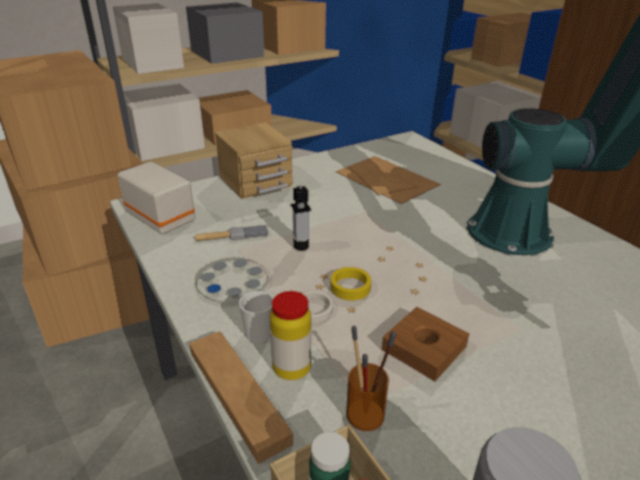

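View pics/side0.png

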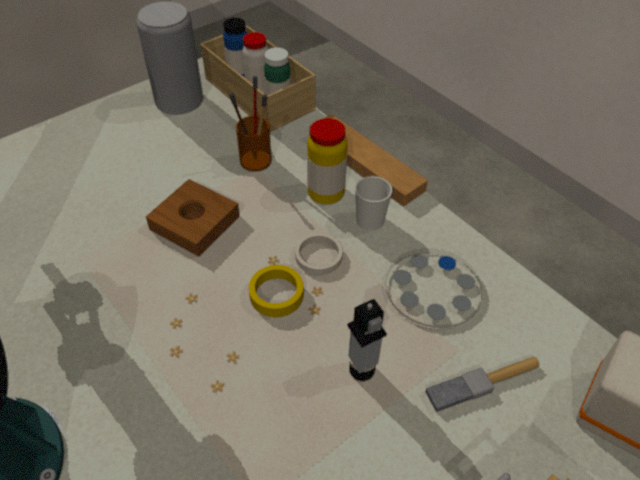

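Scene: the monopod is at (301,220) and the stand at (426,340), with its hole at (428,336). Side: the monopod's head is at (368,318), with a grey button on its lower-right face at (375,322). The stand's hole is at (192,210). Next I'll measure both from the depth clouds.

```bash
python3 - <<'E'
from h import *
for n,m,s in(("scene",(301,215),(426,338)),("side",(368,325),(193,212))):
    z=np.load(n+"0.npz"); W=z["W"]; px=z["px"].astype(int)
    u,v=s; A=W[v-60:v+60,u-60:u+60].reshape(-1,3); C=px[v-60:v+60,u-60:u+60].reshape(-1,3)
    k=(abs(A[:,2]-40)<5)&(C[:,0]>C[:,2]+25)
    r=cv2.minAreaRect(A[k][:,:2].astype(np.float32)); print(n,"stand",r,np.median(A[k],0))
    # monopod
    u,v=m; A=W[v-55:v+75,u-30:u+30].reshape(-1,3); 
    k=(A[:,2]>60)
    c0=np.median(A[k],0); k&=np.hypot(*(A-c0)[:,:2].T)<50
    print("mono",c0,"zmax",np.nanmax(A[k][:,2]))
    for lo,hi in((40,118),(123,129),(146,178),(177,183),(183,195)):
        q=A[k&(A[:,2]>lo)&(A[:,2]<hi)]
        if len(q)>4: r=cv2.minAreaRect(q[:,:2].astype(np.float32)); print(lo,len(q),np.round(r[0],1),np.round(r[1],1),round(r[2],1),q.min(0).round(1),q.max(0).round(1))
im=cv2.imread("pics/side0.png")[285:395,320:420]; a=cv2.resize(im,None,fx=5,fy=5,interpolation=2)
cv2.imwrite("pics/c1.png",a)
E
```

```text
scene stand ((573.2870483398438, 259.9981689453125), (260.94195556640625, 132.16400146484375), 18.7071590423584) [517.53252099 248.45574998  39.18624483]
mono [ 553.19777099 -216.88259465  106.41224241] zmax 190.53445475584496
40 314 [ 566.9 -215.4] [30.9 50.1] 34.9 [ 541.6 -244.8   60.4] [ 578.2 -200.1  118. ]
123 88 [ 557.6 -220.8] [46.6 46.5] 75.4 [ 533.7 -246.9  123.5] [ 581.6 -193.7  129. ]
146 181 [ 557.5 -222.3] [38.4 36. ] 77.8 [ 535.9 -238.4  146. ] [ 577.6 -203.9  177.4]
177 68 [ 556.4 -220.9] [31.1 34.8] 85.4 [ 538.5 -237.4  177.1] [ 574.9 -205.1  183. ]
183 12 [ 556.5 -220.9] [13.1 16.7] 41.1 [ 546.  -228.4  183.1] [ 566.9 -212.8  190.5]
side stand ((572.6123046875, 258.1369934082031), (259.1096496582031, 134.63389587402344), 17.893659591674805) [511.6991922  236.63955373  39.41063733]
mono [ 545.49630684 -235.45053286  130.08416011] zmax 191.80253945129172
40 565 [ 545.8 -231.3] [28.7 51.1] 33.8 [ 534.3 -245.7   60. ] [ 571.7 -202.3  114.7]
123 191 [ 556.4 -224.8] [45.3 46.1] 80.4 [ 530.8 -250.4  123.1] [ 577.4 -198.8  129. ]
146 427 [ 555.  -228.7] [39.8 36.8] 80.9 [ 535.7 -249.2  146.4] [ 573.9 -207.2  177.9]
177 323 [ 555.9 -224.9] [29.5 36.2] 80.8 [ 536.6 -241.6  177. ] [ 574.2 -207.9  183. ]
183 67 [ 554.8 -225.5] [22.5 23.3] 19.9 [ 544.  -237.1  183. ] [ 569.  -213.1  191.8]
```

View pics/c1.png

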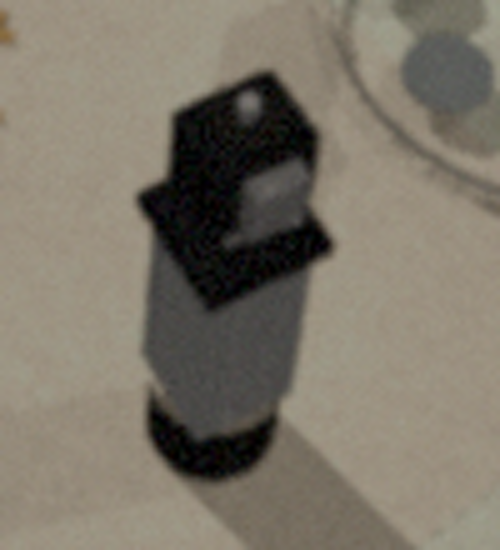

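Crop (5x, from side pixel (320,285)): the steel button is at about (275,195), on the head face turned toward -y world. Now I'll refine the stand hole and work out the first approach.

```bash
cat >> h.py <<'E'
def toolz(): # current tool R
    s=sense(); return s,Ro.from_euler("xyz",s["eef_rot"])
def go(p,yaw):
    """shift/turn units to TCP p, tool x down, tool z along yaw (deg) or opposite (nearest)"""
    s,R=toolz(); best=None
    for a in(yaw,yaw+180):
        zz=np.array([np.cos(np.radians(a)),np.sin(np.radians(a)),0]); x=np.array([0,0,-1.])
        T=Ro.from_matrix(np.stack([x,np.cross(zz,x),zz],1)); w=np.degrees((R.inv()*T).as_rotvec())/8
        print("z yaw",a,"turn",w.round(2),"shift",(R.inv().apply(np.array(p)-s["tool_pos"])/50).round(2))
    print("tool_pos",s["tool_pos"].round(1),"z axis",R.apply([0,0,1]).round(2),"q1,q6",s["joint_pos"][[0,5]].round(2),"F",s["wrist_force"].round(1),"op",round(s["opening"],1),"t",s["t"])
E
python3 - <<'E'
from h import *
for n,s in(("scene",(426,338)),("side",(193,212))):
    c=cap(n);W=cloud(c);px=c["pixels"].astype(int)
    hsv=cv2.cvtColor(c["pixels"],cv2.COLOR_RGB2HSV)
    m=((abs(W[...,2]-40)<4)&(px[...,0]>px[...,2]+25)).astype(np.uint8)
    m=cv2.morphologyEx(m,cv2.MORPH_OPEN,np.ones((5,5)))
    nl,L,st,ce=cv2.connectedComponentsWithStats(m); l=min(range(1,nl),key=lambda i:np.hypot(*(ce[i]-s)))
    cm=(L==l).astype(np.uint8)
    cs,h=cv2.findContours(cm,cv2.RETR_CCOMP,cv2.CHAIN_APPROX_NONE)
    for q,hh in zip(cs,h[0]):
        if len(q)<12: continue
        P=np.array([ray(c,u,v,40)[:2] for u,v in q[:,0]],np.float32)
        if hh[3]<0: print(n,"outer",cv2.minAreaRect(P))
        else: print(n,"hole",cv2.fitEllipse(P), cv2.minEnclosingCircle(P))
    # tall things
    for z0,z1,nm in((60,89,"mid"),(100,190,"tall")):
        k=((W[...,2]>z0)&(W[...,2]<z1)&(W[...,0]>300)&(W[...,0]<900)&(abs(W[...,1])<450)).astype(np.uint8)
        nl,L,st,ce=cv2.connectedComponentsWithStats(k)
        for i in range(1,nl):
            if st[i,4]>60: q=W[L==i]; print(n,nm,q.min(0).round(),q.max(0).round())
go([556,-223,250],-9.2)
E
```

```text
scene outer ((515.952880859375, 241.1792755126953), (133.84426879882812, 131.46109008789062), 17.927959442138672)
scene hole ((545.5341796875, 201.99090576171875), (6.735533714294434, 13.729107856750488), 62.97041320800781) ((545.539794921875, 201.99786376953125), 6.316909313201904)
scene hole ((515.8870239257812, 240.7946319580078), (51.45672607421875, 57.70852279663086), 147.70892333984375) ((513.989990234375, 236.63140869140625), 32.976776123046875)
scene mid [ 540. -242.   60.] [ 578. -201.   89.]
scene mid [764. -12.  60.] [834.  62.  89.]
scene mid [750. 133.  60.] [821. 187.  89.]
scene mid [685. 290.  60.] [712. 335.  89.]
scene mid [717. 283.  60.] [738. 331.  89.]
scene mid [689. 298.  60.] [756. 355.  89.]
scene mid [804. 384.  60.] [818. 449.  89.]
scene mid [872. 384.  60.] [900. 387.  89.]
scene tall [ 533. -248.  100.] [ 581. -196.  190.]
scene tall [744. 110. 100.] [821. 186. 173.]
scene tall [701. 279. 100.] [755. 349. 190.]
scene tall [679. 305. 100.] [703. 330. 190.]
scene tall [844. 383. 100.] [900. 450. 158.]
side outer ((513.0371704101562, 236.6512451171875), (1
[... 535 characters left out ...]
e mid [681. 278.  60.] [748. 332.  89.]
side mid [737. 101.  60.] [809. 166.  89.]
side mid [762. -13.  60.] [834.  60.  89.]
side mid [ 535. -246.   60.] [ 571. -202.   89.]
side tall [838. 400. 100.] [895. 450. 159.]
side tall [733. 326. 100.] [803. 440. 189.]
side tall [675. 315. 101.] [703. 328. 190.]
side tall [721. 274. 100.] [750. 335. 189.]
side tall [738. 101. 100.] [816. 178. 173.]
side tall [ 530. -250.  100.] [ 577. -197.  190.]
z yaw -9.2 turn [ 9.89 -0.01  0.  ] shift [ -1.04 -11.98 -12.37]
z yaw 170.8 turn [-1.261e+01 -0.000e+00 -1.000e-02] shift [ -1.04 -11.98 -12.37]
tool_pos [205.5 563.4 197.7] z axis [ 0.34  0.94 -0.  ] q1,q6 [ 1.11 -0.12] F [-0.7  0.5  0.6] op 87.9 t 0.25
```

Emit:
move_arm(moves=[0.3,0,0,-0.2,-0.3,-0.3,100,0.8,0,0,-0.5,-0.8,-0.8,100,1.4,0,0,-0.8,-1.4,-1.4,100,2,0,0,-1,-2.1,-2.1,100,2.6,0,0,-1,-2.8,-2.8,100,3.2,0,0,-1,-3.5,-3.5,100,3.8,0,0,-1,-4.2,-4.3,100,4.4,0,0,-1,-4.9,-5,100,4.8,0,0,-1,-5.5,-5.7,100,5,0,0,-1,-5.9,-6.1,100], grip_force=20)

```text
t: 1.25
tool_pos: [378.3, 172.2, 248.8]
eef_rot: [-1.417, 1.569, -0.899]
wrist_force: [-0.2, -0.1, 0.5]
opening: 87.6
```

```bash
python3 -c "
from h import *
go([556,-223,250],-9.2)"
```

```text
z yaw -9.2 turn [4.85 0.01 0.01] shift [-0.01 -8.63 -0.82]
z yaw 170.8 turn [-1.765e+01 -1.000e-02  1.000e-02] shift [-0.01 -8.63 -0.82]
tool_pos [378.3 172.2 248.8] z axis [0.87 0.49 0.  ] q1,q6 [ 0.26 -0.25] F [-0.2 -0.1  0.5] op 87.6 t 1.25
```

Emit:
move_arm(moves=[0.3,0,0,0,-0.6,-0.1,100,0.9,0,0,0,-1.6,-0.2,100,1.5,0,0,0,-2.6,-0.3,100,2.1,0,0,0,-3.6,-0.4,100,2.7,0,0,0,-4.6,-0.5,100,3.3,0,0,0,-5.6,-0.6,100,3.9,0,0,0,-6.6,-0.7,100,4.4,0,0,0,-7.5,-0.8,100,4.7,0,0,0,-8.2,-0.8,100,4.85,0,0,0,-8.6,-0.8,100])

```text
t: 2.25
tool_pos: [558.3, -220.3, 248.6]
eef_rot: [-1.137, 1.569, -1.297]
wrist_force: [-0.3, -0.4, 0.0]
opening: 87.9
```

```bash
python3 - <<'E'
from h import *
c=cap("wrist","w1"); W=cloud(c)
A=W.reshape(-1,3); s=sense(); k=np.hypot(A[:,0]-556,A[:,1]+223)<60
for lo,hi in((123,131),(150,178),(177,183),(184,195)):
    q=A[k&(A[:,2]>lo)&(A[:,2]<hi)]
    if len(q)>4: r=cv2.minAreaRect(q[:,:2].astype(np.float32)); print(lo,len(q),np.round(r[0],1),np.round(r[1],1),round(r[2],1))
print(proj(c,[556,-223,180]))
go([556,-223,143],-9.2)
E
```

```text
123 1166 [ 555.1 -224.4] [44.1 44. ] 79.5
150 998 [ 554.4 -228.1] [37.9 36. ] 79.5
177 2072 [ 555.  -224.3] [29.7 36.1] 80.7
184 105 [ 552.7 -224.9] [20.9 11.3] 87.8
[313.81087063 249.03935841]
z yaw -9.2 turn [-0.    0.01  0.02] shift [ 2.11 -0.02 -0.07]
z yaw 170.8 turn [ 2.25e+01  3.00e-02 -2.00e-02] shift [ 2.11 -0.02 -0.07]
tool_pos [ 559.7 -222.1  248.5] z axis [ 0.99 -0.16  0.  ] q1,q6 [-0.49 -0.33] F [ 2.4 -2.   1. ] op 88.2 t 2.3
```

View pics/w1.png

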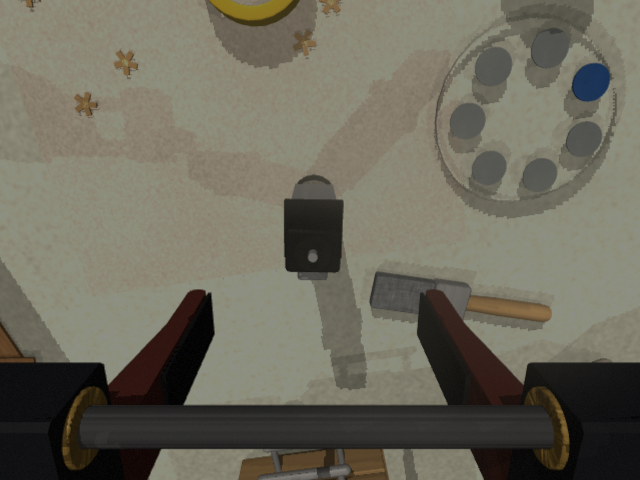

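The wrist view shows the head at (313,238), square between the fingers, with the button side at (312,275). The brush lies well below finger height. I'll go down in two steps.

Emit:
move_arm(moves=[0,0,0,0.1,0,0,100,0,0,0,0.25,0,0,100,0,0,0,0.4,0,0,100,0,0,0,0.55,0,0,100,0,0,0,0.7,0,0,100,0,0,0,0.8,0,0,100,0,0,0,0.9,0,0,100,0,0,0,0.9,0,0,100,0,0,0,0.9,0,0,100,0,0,0,0.9,0,0,100])

```text
t: 3.3
tool_pos: [558.6, -216.7, 203.5]
eef_rot: [-0.521, 1.57, -0.676]
wrist_force: [-0.1, 0.1, 0.6]
opening: 88.0
```

```bash
python3 -c "
from h import *
go([555.2,-224,145],-9.3)"
```

```text
z yaw -9.3 turn [0.06 0.   0.  ] shift [ 1.17 -0.15 -0.04]
z yaw 170.7 turn [-2.244e+01 -0.000e+00  1.000e-02] shift [ 1.17 -0.15 -0.04]
tool_pos [ 558.6 -216.7  203.5] z axis [ 0.99 -0.15  0.  ] q1,q6 [-0.49 -0.33] F [-0.1  0.1  0.6] op 88.0 t 3.3
```

Emit:
move_arm(moves=[0,0,0,0.1,-0.07,-0.02,100,0,0,0,0.3,-0.15,-0.04,100,0,0,0,0.5,-0.15,-0.04,100,0,0,0,0.7,-0.15,-0.04,100,0,0,0,0.9,-0.15,-0.04,100,0,0,0,1.05,-0.15,-0.04,100,0,0,0,1.15,-0.15,-0.04,100,0,0,0,1.17,-0.15,-0.04,100,0,0,0,1.17,-0.15,-0.04,100,0,0,0,1.17,-0.15,-0.04,70])

```text
t: 4.3
tool_pos: [555.5, -223.8, 145.1]
eef_rot: [-0.439, 1.57, -0.593]
wrist_force: [-0.2, 0.2, -0.3]
opening: 83.2
```

Emit:
move_arm(moves=[0,0,0,0,0,0,60,0,0,0,0,0,0,50,0,0,0,0,0,0,45,0,0,0,0,0,0,30,0,0,0,0,0,0,30,0,0,0,0,0,0,30,0,0,0,0,0,0,30,0,0,0,0,0,0,30,0,0,0,0,0,0,30,0,0,0,0,0,0,30], grip_force=30)

```text
t: 5.3
tool_pos: [555.3, -223.6, 144.7]
eef_rot: [-0.588, 1.571, -0.742]
wrist_force: [1.1, -0.0, 0.4]
opening: 35.7
```

```bash
python3 -c "
from h import *
go([555.2,-224,145],-9.3)"
```

```text
z yaw -9.3 turn [0.06 0.   0.  ] shift [-0.01 -0.01 -0.  ]
z yaw 170.7 turn [-22.44  -0.     0.  ] shift [-0.01 -0.01 -0.  ]
tool_pos [ 555.3 -223.6  144.7] z axis [ 0.99 -0.15  0.  ] q1,q6 [-0.5  -0.34] F [ 1.1 -0.   0.4] op 35.7 t 5.3
```

Emit:
move_arm(moves=[0,0,0,-0.05,0,0,30,0,0,0,-0.15,0,0,30,0,0,0,-0.3,0,0,30,0,0,0,-0.5,0,0,30,0,0,0,-0.7,0,0,30,0,0,0,-0.9,0,0,30,0,0,0,-1.1,0,0,30,0,0,0,-1.3,0,0,30,0,0,0,-1.4,0,0,30,0,0,0,-1.5,0,0,30])

```text
t: 6.3
tool_pos: [555.2, -223.7, 220.3]
eef_rot: [-0.695, 1.57, -0.849]
wrist_force: [0.3, 0.2, -7.0]
opening: 35.9
```

```bash
python3 -c "
from h import *
go([514.5,239,220],-9.3)"
```

```text
z yaw -9.3 turn [0.06 0.   0.  ] shift [ 0.    9.02 -2.23]
z yaw 170.7 turn [-22.44  -0.     0.  ] shift [ 0.    9.02 -2.23]
tool_pos [ 555.2 -223.7  220.3] z axis [ 0.99 -0.15  0.  ] q1,q6 [-0.5  -0.34] F [ 0.3  0.2 -7. ] op 35.9 t 6.3
```

Emit:
move_arm(moves=[0,0,0,0,0.1,0,30,0,0,0,0,0.3,-0.1,30,0,0,0,0,0.7,-0.2,30,0,0,0,0,1.2,-0.3,30,0,0,0,0,1.8,-0.45,30,0,0,0,0,2.4,-0.6,30,0,0,0,0,3,-0.75,30,0,0,0,0,3.6,-0.9,30,0,0,0,0,4.2,-1.05,30,0,0,0,0,4.8,-1.2,30])

```text
t: 7.3
tool_pos: [531.3, 24.8, 219.1]
eef_rot: [3.043, 1.569, 2.889]
wrist_force: [1.0, -0.3, -6.8]
opening: 35.6
```

Emit:
move_arm(moves=[0,0,0,0,0.6,-0.15,30,0,0,0,0,1.2,-0.3,30,0,0,0,0,1.8,-0.45,30,0,0,0,0,2.4,-0.6,30,0,0,0,0,3,-0.75,30,0,0,0,0,3.5,-0.85,30,0,0,0,0,3.85,-0.95,30,0,0,0,0,4.1,-1,30,0,0,0,0,4.2,-1.03,30,0,0,0,0,4.22,-1.03,30])

```text
t: 8.3
tool_pos: [513.8, 239.4, 219.4]
eef_rot: [-2.279, 1.57, -2.432]
wrist_force: [0.7, -0.7, -6.5]
opening: 35.9
```

```bash
python3 - <<'E'
from h import *
for n in("scene","side","wrist"):
    c=cap(n,n+"2"); W=cloud(c); A=W.reshape(-1,3); k=np.hypot(A[:,0]-514,A[:,1]-239)<45
    print(n)
    for lo,hi in((70,100),(110,190),(197,206)):
        q=A[k&(A[:,2]>lo)&(A[:,2]<hi)]
        if len(q)>4: r=cv2.minAreaRect(q[:,:2].astype(np.float32)); print(lo,len(q),np.round(r[0],1),np.round(r[1],1),round(r[2],1))
    px=c["pixels"].astype(int)
    m=((abs(W[...,2]-40)<4)&(px[...,0]>px[...,2]+25)&(np.hypot(W[...,0]-514,W[...,1]-239)<110)).astype(np.uint8)
    P=W[m>0][:,:2].astype(np.float32)
    if len(P)>200: print("stand",cv2.minAreaRect(P))
go([514.5,239,220],-9.3)
E
```

```text
scene
70 201 [524.5 245.3] [25.6 44.9] 33.0
110 844 [524.1 246.4] [29.4 50.8] 37.5
197 311 [513.9 239. ] [47.5 48. ] 80.2
stand ((514.2232055664062, 239.7503662109375), (134.02655029296875, 132.09033203125), 18.184301376342773)
side
70 203 [508.8 225.6] [23.1 43.1] 63.2
110 756 [504.1 231.9] [30.3 54.7] 32.9
197 333 [514.3 237.3] [50.4 44.7] 80.1
stand ((513.854736328125, 239.15380859375), (134.96629333496094, 134.46176147460938), 17.700468063354492)
wrist
70 254 [516.1 254.5] [10.7 36.3] 81.7
110 1698 [513.8 239.2] [33.9 36.2] 80.0
197 2727 [515.  246.7] [26.9 44.1] 80.9
stand ((512.5377807617188, 239.0343017578125), (130.5471954345703, 130.36679077148438), 18.19148826599121)
z yaw -9.3 turn [ 0.05 -0.    0.01] shift [-0.01  0.01  0.  ]
z yaw 170.7 turn [-2.245e+01 -1.000e-02 -0.000e+00] shift [-0.01  0.01  0.  ]
tool_pos [514.3 238.3 219.5] z axis [ 0.99 -0.15 -0.  ] q1,q6 [0.31 0.47] F [-0.5  0.5 -6.7] op 35.9 t 8.45
```

View pics/scene2.png

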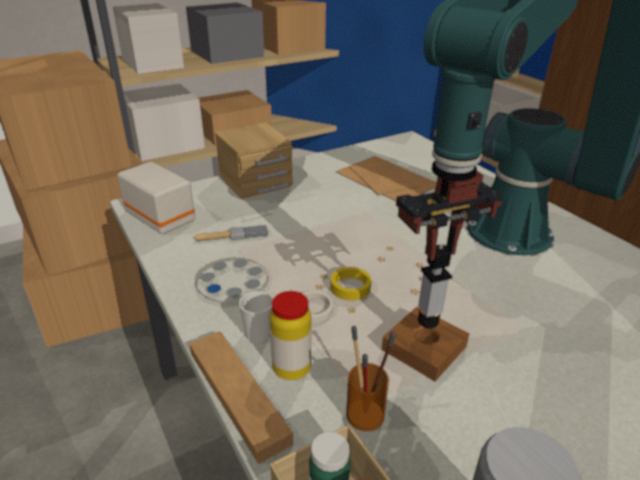

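View pics/side2.png

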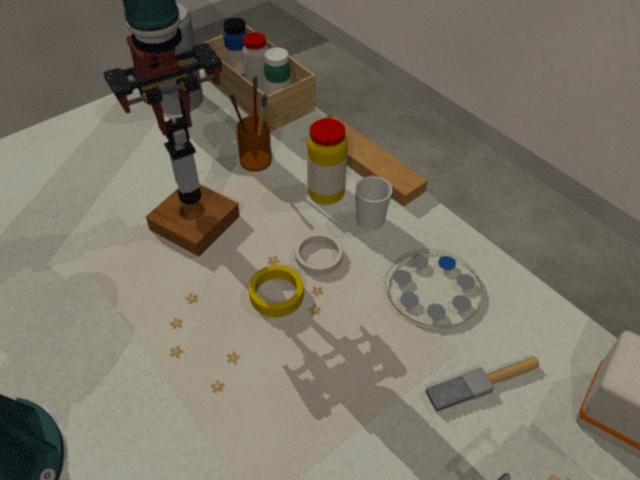

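The scene view shows the foot at (430,320) over the hole, and the side view shows it at (190,195). Collar and stand centres agree to about 1 mm averaged over the two views. Going down now.

Emit:
move_arm(moves=[0,0,0,0.1,0.02,0,30,0,0,0,0.25,0.02,0,30,0,0,0,0.4,0.02,0,30,0,0,0,0.55,0.02,0,30,0,0,0,0.65,0.02,0,30,0,0,0,0.75,0.02,0,30,0,0,0,0.85,0.02,0,30,0,0,0,0.95,0.02,0,30,0,0,0,1,0.02,0,30,0,0,0,1,0.02,0,30])

```text
t: 9.45
tool_pos: [514.2, 240.1, 169.2]
eef_rot: [-2.592, 1.57, -2.746]
wrist_force: [0.4, 0.5, -6.5]
opening: 35.7
```

Emit:
move_arm(moves=[0,0,0,0.05,0,0,30,0,0,0,0.1,0,0,30,0,0,0,0.15,0,0,30,0,0,0,0.2,0,0,30,0,0,0,0.24,0,0,30,0,0,0,0.26,0,0,30,0,0,0,0.28,0,0,30,0,0,0,0.29,0,0,30,0,0,0,0.29,0,0,30,0,0,0,0.29,0,0,30])

```text
t: 10.45
tool_pos: [514.7, 240.3, 155.6]
eef_rot: [0.443, 1.57, 0.289]
wrist_force: [-0.8, 0.8, -0.1]
opening: 35.3
```

It has touched the floor, and the weight is now carried by the stand. Next I'll open, then lift clear and turn 90° for the button grip.

Emit:
move_arm(moves=[0,0,0,0,0,0,50,0,0,0,0,0,0,60,0,0,0,0,0,0,80,0,0,0,0,0,0,100,0,0,0,0,0,0,100,0,0,0,0,0,0,100,0,0,0,0,0,0,100,0,0,0,0,0,0,100,0,0,0,0,0,0,100,0,0,0,0,0,0,100])

```text
t: 11.45
tool_pos: [514.4, 240.1, 155.1]
eef_rot: [-2.196, 1.571, -2.35]
wrist_force: [-0.5, 0.5, -0.5]
opening: 88.3
```

```bash
python3 - <<'E'
from h import *
c=cap("wrist","w3"); W=cloud(c); A=W.reshape(-1,3); k=np.hypot(A[:,0]-514,A[:,1]-239)<40
for n in("scene","side"):
    c=cap(n); A=cloud(c).reshape(-1,3); k=np.hypot(A[:,0]-514,A[:,1]-239)<40
    print(n)
    for lo,hi in((133,141),(187,193),(193,215)):
        q=A[k&(A[:,2]>lo)&(A[:,2]<hi)]
        if len(q)>4: r=cv2.minAreaRect(q[:,:2].astype(np.float32)); print(lo,len(q),np.round(r[0],1),np.round(r[1],1),round(r[2],1), np.percentile(q[:,2],[5,50,95]))
go([514.5,239.5,215],80.7)
E
```

```text
scene
133 268 [515.3 240.1] [47.  45.7] 81.6 [134.48767769 138.68711325 140.5475911 ]
187 148 [516.  240.5] [30.4 37.4] 81.2 [187.46132414 189.69397134 192.62282911]
193 30 [519.  239.3] [21.4 15.8] 36.7 [193.13249741 193.93944543 201.11958006]
side
133 253 [515.3 238.4] [47.  44.8] 79.5 [134.06519928 139.07470418 140.78280194]
187 192 [514.3 236.7] [29.9 35.6] 79.9 [187.6369138  190.52774087 192.85173912]
193 26 [514.2 235.9] [16.6 19.5] 89.6 [193.1900185  194.78401681 200.8155151 ]
z yaw 80.7 turn [-11.19  -0.     0.  ] shift [-1.2  -0.01  0.  ]
z yaw 260.7 turn [11.31  0.    0.  ] shift [-1.2  -0.01  0.  ]
tool_pos [514.4 240.2 155.1] z axis [ 0.99 -0.15 -0.  ] q1,q6 [0.32 0.47] F [ 0.3 -0.5  0.2] op 87.6 t 11.6
```

View pics/w3.png

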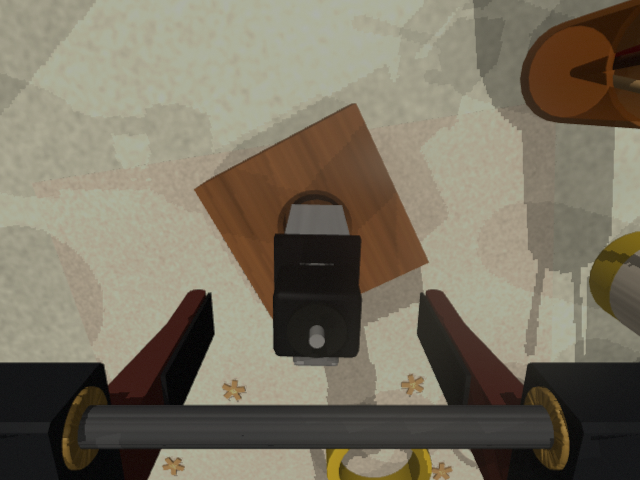

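Wrist view: the monopod stands in the hole, its head at (317,295) centred between open fingers, with the button side at (316,360). Collar top is at about 139–140 mm, so it's home. The open fingers (±44 mm) clear the head, so I'll turn in place.

Emit:
move_arm(moves=[-0.3,0,0,0,0,0,100,-0.9,0,0,0,0,0,100,-1.7,0,0,0,0,0,100,-2.5,0,0,0,0,0,100,-3.3,0,0,0,0,0,100,-4.1,0,0,0,0,0,100,-4.9,0,0,0,0,0,100,-5.5,0,0,0,0,0,100,-5.8,0,0,0,0,0,100,-6,0,0,0,0,0,100])

```text
t: 12.6
tool_pos: [514.5, 240.2, 155.2]
eef_rot: [-1.658, 1.571, -0.973]
wrist_force: [-0.3, -0.4, 0.6]
opening: 87.8
```

Emit:
move_arm(moves=[-0.3,0,0,0,0,0,100,-0.9,0,0,0,0,0,100,-1.7,0,0,0,0,0,100,-2.5,0,0,0,0,0,100,-3.3,0,0,0,0,0,100,-4,0,0,0,0,0,100,-4.6,0,0,0,0,0,100,-5,0,0,0,0,0,100,-5.2,0,0,0,0,0,100,-5.2,0,0,0,0,0,100])

```text
t: 13.6
tool_pos: [514.5, 240.1, 155.2]
eef_rot: [-3.092, 1.571, -1.683]
wrist_force: [0.4, 0.5, -0.3]
opening: 88.0
```

```bash
python3 - <<'E'
from h import *
for n in("scene","side"):
    c=cap(n); A=cloud(c).reshape(-1,3); k=np.hypot(A[:,0]-514,A[:,1]-239)<40
    for lo,hi in((133,141),(187,191)):
        q=A[k&(A[:,2]>lo)&(A[:,2]<hi)]
        if len(q)>4: r=cv2.minAreaRect(q[:,:2].astype(np.float32)); print(n,lo,len(q),np.round(r[0],1),np.round(r[1],1),round(r[2],1))
go([514.5,238.5,155],80.7)
E
```

```text
scene 133 268 [515.7 240.8] [45.4 46.2] 78.3
scene 187 106 [516.5 241.5] [29.7 35.5] 78.5
side 133 239 [515.1 238.2] [47.1 44.5] 80.2
side 187 52 [504.6 238.7] [30.3 14.6] 77.2
z yaw 80.7 turn [-0. -0. -0.] shift [ 0.   -0.01 -0.03]
z yaw 260.7 turn [22.5 -0.   0. ] shift [ 0.   -0.01 -0.03]
tool_pos [514.5 240.1 155.1] z axis [ 0.16  0.99 -0.  ] q1,q6 [ 0.32 -1.09] F [-1.3  0.5  0.9] op 88.1 t 13.7
```

Emit:
move_arm(moves=[0,0,0,0,0,-0.02,80,0,0,0,0,0,-0.02,60,0,0,0,0,0,-0.02,50,0,0,0,0,0,-0.02,45,0,0,0,0,0,-0.02,42,0,0,0,0,0,-0.02,38,0,0,0,0,0,-0.02,34,0,0,0,0,0,-0.02,30,0,0,0,0,0,-0.02,25,0,0,0,0,0,-0.02,25], grip_force=30)

```text
t: 14.7
tool_pos: [514.3, 239.2, 155.2]
eef_rot: [2.71, 1.571, -2.164]
wrist_force: [0.1, -0.2, 0.3]
opening: 30.1
```

Emit:
move_arm(moves=[0,0,0,0,0,0,25,0,0,0,0,0,0,25,0,0,0,0,0,0,25,0,0,0,0,0,0,25,0,0,0,0,0,0,25,0,0,0,0,0,0,25,0,0,0,0,0,0,25,0,0,0,0,0,0,25,0,0,0,0,0,0,25,0,0,0,0,0,0,25])

```text
t: 15.7
tool_pos: [514.3, 239.1, 155.1]
eef_rot: [2.787, 1.571, -2.086]
wrist_force: [-0.6, 0.4, 0.0]
opening: 30.0
```

Opening is 30.0 mm against 31.5 expected, which could be give at the button's end stop. I'll lift gently and watch the force and the tube.

Emit:
move_arm(moves=[0,0,0,-0.03,0,0,25,0,0,0,-0.08,0,0,25,0,0,0,-0.13,0,0,25,0,0,0,-0.18,0,0,25,0,0,0,-0.24,0,0,25,0,0,0,-0.3,0,0,25,0,0,0,-0.35,0,0,25,0,0,0,-0.38,0,0,25,0,0,0,-0.4,0,0,25,0,0,0,-0.4,0,0,25])

```text
t: 16.7
tool_pos: [514.4, 239.1, 175.3]
eef_rot: [-1.815, 1.571, -0.406]
wrist_force: [-0.1, 0.3, -0.7]
opening: 30.4
```

```bash
cat > chk.py <<'E'
from h import *
for n in("scene","side"):
    c=cap(n,n+"_chk"); A=cloud(c).reshape(-1,3); k=np.hypot(A[:,0]-515,A[:,1]-239.5)<30
    q=A[k&(A[:,2]>110)&(A[:,2]<165)]
    h,e=np.histogram(q[:,2],bins=np.arange(110,166,3)); print(n,h)
    s=[(lambda w:round(float(cv2.minAreaRect(w[:,:2].astype(np.float32))[1][0]),0) if len(w)>4 else None)(q[(q[:,2]>=z)&(q[:,2]<z+4)]) for z in range(120,160,4)]
    q=A[k&(A[:,2]>132)&(A[:,2]<141.5)]; print("collar",np.round(cv2.minAreaRect(q[:,:2].astype(np.float32)),1) if 0 else cv2.minAreaRect(q[:,:2].astype(np.float32)),np.percentile(q[:,2],[50,95]).round(1),s)
s=sense(); print(s["tool_pos"],s["wrist_force"],s["opening"],s["t"])
E
python3 chk.py
```

```text
scene [ 35  29  32  29  25  19   5  23  45 183  75   9  11   9  14  10  10  12]
collar ((515.3016967773438, 240.06710815429688), (47.45372009277344, 47.438720703125), 80.86994934082031) [138.7 140.8] [37.0, 24.0, 18.0, 28.0, 47.0, 44.0, 7.0, 5.0, 8.0, 4.0]
side [ 34  23  20  25  25  19  10  21  39 187 119   9  15  12   8  14  17   7]
collar ((515.1358642578125, 238.3977508544922), (48.64366912841797, 44.95935821533203), 79.39756774902344) [139.1 141.1] [7.0, 6.0, 33.0, 37.0, 48.0, 45.0, 5.0, 9.0, 11.0, 10.0]
[514.34302959 239.16275773 175.21656276] [ 0.02920915 -0.54426211 -1.00510521] 29.937404524755944 16.8
```

The collar is still at 139 mm, and the thin mast is visible up to 165 mm. The head slides freely and the tube stays home. Pulling on to about 96 mm.

Emit:
move_arm(moves=[0,0,0,-0.05,0,0,25,0,0,0,-0.15,0,0,25,0,0,0,-0.28,0,0,25,0,0,0,-0.41,0,0,25,0,0,0,-0.54,0,0,25,0,0,0,-0.67,0,0,25,0,0,0,-0.79,0,0,25,0,0,0,-0.88,0,0,25,0,0,0,-0.94,0,0,25,0,0,0,-0.96,0,0,25])

```text
t: 17.8
tool_pos: [514.4, 239.2, 223.5]
eef_rot: [-1.494, 1.57, -0.085]
wrist_force: [0.1, 0.1, -2.1]
opening: 30.1
```

Emit:
move_arm(moves=[0,0,0,-0.04,0,0,25,0,0,0,-0.1,0,0,25,0,0,0,-0.18,0,0,25,0,0,0,-0.26,0,0,25,0,0,0,-0.34,0,0,25,0,0,0,-0.42,0,0,25,0,0,0,-0.49,0,0,25,0,0,0,-0.54,0,0,25,0,0,0,-0.56,0,0,25,0,0,0,-0.56,0,0,25])

```text
t: 18.8
tool_pos: [514.4, 239.2, 251.4]
eef_rot: [-1.468, 1.57, -0.058]
wrist_force: [-0.6, -0.1, -1.1]
opening: 29.8
```

```bash
python3 chk.py; python3 - <<'E'
from h import *
for n in("scene","side"):
    A=cloud(cap(n)).reshape(-1,3); k=np.hypot(A[:,0]-515,A[:,1]-239.5)<25
    q=A[k&(A[:,2]>200)&(A[:,2]<305)]; h,e=np.histogram(q[:,2],bins=np.arange(200,306,4)); print(n,[(int(a),int(b)) for a,b in zip(e,h)])
E
```

```text
scene [ 28  25  38  33  37  18   5  37  52 168  64   2   5   9  11  10  12  12]
collar ((515.8567504882812, 240.3455352783203), (45.782127380371094, 46.85953140258789), 78.66792297363281) [138.6 140.8] [38.0, 36.0, 42.0, 35.0, 46.0, 41.0, None, 6.0, 9.0, 8.0]
side [ 25  27  25  33  33  26   8  26  42 172 108   3   5   8  16  13   9  11]
collar ((514.991943359375, 238.32196044921875), (47.880088806152344, 44.13522720336914), 80.24134063720703) [139.  140.9] [38.0, 37.0, 36.0, 38.0, 47.0, 45.0, None, 6.0, 10.0, 10.0]
[514.35954573 239.19339409 251.20905855] [ 0.88746285 -0.71124268 -1.12535419] 29.61027974991882 18.9
scene [(200, 14), (204, 16), (208, 13), (212, 14), (216, 17), (220, 18), (224, 17), (228, 12), (232, 18), (236, 18), (240, 13), (244, 5), (248, 5), (252, 35), (256, 45), (260, 43), (264, 49), (268, 33), (272, 27), (276, 38), (280, 53), (284, 90), (288, 71), (292, 44), (296, 37), (300, 36)]
side [(200, 18), (204, 16), (208, 20), (212, 16), (216, 17), (220, 17), (224, 20), (228, 20), (232, 17), (236, 18), (240, 16), (244, 9), (248, 4), (252, 33), (256, 44), (260, 42), (264, 46), (268, 37), (272, 19), (276, 32), (280, 43), (284, 84), (288, 31), (292, 16), (296, 13), (300, 17)]
```

View pics/side_chk.png

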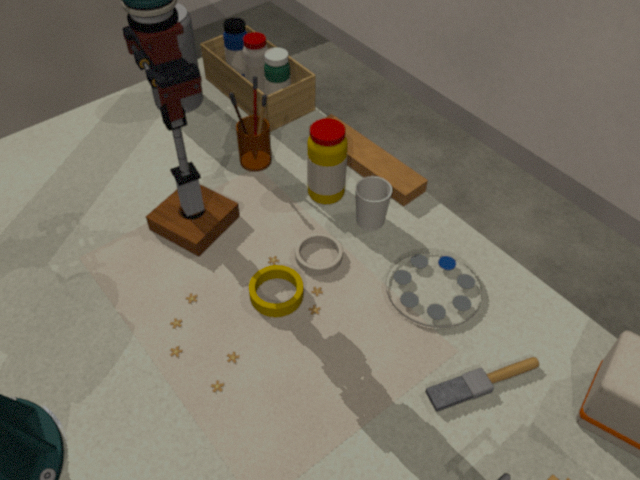

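The side view shows the tube home in the stand at (190,195), with the bare mast running up to the held head at (175,120). The head's underside is at about 251 mm, so the extension is about 96 mm. The collar is unchanged at 139 mm. Handing in.

```bash
python3 -c "
from cell import *
print(hand_in()); s=sense(); print(s['t'],s['tool_pos'],s['wrist_force'],s['opening'])"
```

```text
the job is handed in; nothing more can be done
None
the job is handed in; nothing more can be done
```

The monopod is standing home in the stand, and the gripper is still holding its head, button squeezed, at about 96 mm extension. I handed in about 19 s into the run; no verdict was reported.

**What I did:** I carried the monopod by the plain x faces of its head and lowered it into the hole until the stand took the weight. Then I let go, turned the gripper 90° in place, squeezed the button against the opposite face at 30 N and pulled straight up.

**Last checks before handing in:**
- **Extension:** the tool rose 96 mm during the pull. The head's underside measured about 251 mm in both views, which agrees. I stopped just short of the 100 mm end stop so the pull would not lift the tube.
- **Foot:** the collar top stayed at 139–141 mm from insertion to the end (140 mm expected), so the foot is home. The collar centre is within about 1.5 mm of the hole centre.
- **Load:** the wrist force was only about 1 N, so the tube's weight rests on the stand.
- **Other things on the table:** they looked undisturbed in the last picture, but I did not measure them again.

**Disagreements:**
- The opening while squeezing read about 30 mm instead of the expected 31.5 mm. I took this as give at the button's stop, since the mast slid freely.
- The two cameras differed by 2–4 mm sideways, so I averaged them.
- The reading after hand-in returned nothing, so the final second is unchecked.

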